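Tilt check of a stone on the spring-backed inspection stage

TASK

Do the tilt check of the stone on the inspection stage, using only your fingertips: first push the red memory hand back to the left until it lies on the black pointer at zero, then gently press the rubber pad on the plate's right corner down until the black pointer reaches the blue limit mark, not past it. Hold it there for about a second, then let the plate spring all the way back up and leave everything untouched, with the red hand left standing at the blue mark. Lift nothing: the stone box stays in its ring, the blue mark stays where it is set, and the things round the stage are not disturbed.

Things in the scene. Friction and masses are not known exactly. Their poses are not given: they have to be found in the camera images.
- tilt_stage: Tilt inspection stage fixed on the bench: grey base 136 mm across, above it an 80 mm square aluminium plate set cornerwise (corners front, back, left, right), tilting about a front-to-back axis 50 mm above the bench: left corner on a stop ball, spring under the right one. White dial in front. Origin: centre of the underside; x to its back, y to its left, z up; its front faces -x, turned by up to 0.45 rad.
- tilt_plate (a joint): Tilt in rad of the plate and of the slim black pointer fixed to it: 0 = level on the stop ball, pointer straight up at the first tick; grows as the right corner goes down, the pointer then turning to the right (clockwise seen from the robot); end stop 0.42; ticks every 5 degrees. The spring gives 0.10 N m at 0 plus 0.8 N m per rad: 2 N on the pad start it, 5 to 8 N hold it at the mark.
- press_pad (a point): Centre of the top of the black rubber pad, 18 mm across, on the plate's right corner: 46 mm right of and 8.5 mm above the tilt axis, so 58.5 mm above the bench when level. It sinks by 46 mm x sin(tilt), 8 to 14 mm for the marks that occur. Within 60 mm of it stands only the stone box, its top 73 mm above the bench; the dial is the next thing, keep the gripper's body off it.
- pointer_tip (a point): Reading point of the black pointer, 56 mm from the tilt axis, 3 mm in front of the dial; moves with the plate. The dial is 4 mm thick, its face 64 mm in front of the stage's middle, its top 114 mm above the bench (121 mm with the blue rider), reaching from 24 mm left to 45 mm right of the tilt axis.
- memory_hand (a joint): Angle in rad of the red memory hand, same zero and direction as the pointer: 0 = straight up, lying on the black pointer. It turns on the pointer's axle with slight friction and stays where it is left. A pin on the pointer pushes it on to the right but never pulls it back, so it keeps the largest tilt reached. It starts well past the mark, at 0.40 to 0.50, left from the last stone.
- red_hand_tip (a point): Reading point of the red memory hand, 56 mm from the tilt axis, 7 mm in front of the dial.
- red_hand_peg (a point): Point on the centre line of the memory hand's red finger peg, 44 mm from the tilt axis and 24 mm in front of the dial. The peg is 7 mm thick (10 mm at its free end) and sticks out towards the robot, from 8 to 28 mm in front of the dial. Push it sideways to the left, across the dial, to bring the hand back; 0.35 N move it, and it meets a stop at zero.
- limit_mark (a joint): Angle in rad of the blue limit mark, same zero and direction as the pointer; 0.18 to 0.30. It is a stiff rider on the dial's rim (about 2 N would shift it).
- limit_tip (a point): Reading point of the blue limit mark, 56 mm from the tilt axis, on the dial's face. Its y axis points left along the dial's arc: pointer or red hand stands at the mark when its reading point has y = 0 here, past it when y is negative. The blue rider block above it sits on the rim, 64 to 71 mm from the tilt axis, 8 mm wide, its front 3 mm in front of the dial.
- stone_box: Round clear gem box with a pale green stone, 38 mm across, 20 mm high, standing loose in a dark steel ring (inner width 41 mm, wall 5 mm high) at the middle of the plate; origin at the centre of its underside.
- box_ring (a point): Centre of the ring on the plate's upper face, where the stone box stands; moves with the plate.
- gem_box: Round clear gem box, 44 mm across, 20 mm high, standing on the bench to the left of the stage; origin at the centre of its underside.
- loupe: Folded steel loupe, 25x47x17 mm, lying on the bench to the left of the stage; origin at the centre of its underside.
- tweezers: Steel tweezers, 13x124x10 mm, lying on the bench to the left of the stage; origin at the centre of its underside.
- stone_parcel: Folded white stone paper, 36x54x5 mm, lying on the bench to the right of the stage; origin at the centre of its underside.
- dop_stick: Wooden dop stick, 12 mm thick, 122 mm long, lying on the bench to the right of the stage; origin at the centre of its underside.

How it is judged:
On the way, in this order (a step that is already met when the one before it is completed fails the run):
1. the red memory hand has been pushed back to the pointer at zero (within 3 mm at the tip) while the plate is level (value of joint memory_hand below 0.055 rad and value of joint tilt_plate below 0.03 rad), for 0.1 s.
2. fingers press the plate's right corner at the pad and hold the black pointer at the blue mark, within 3 mm, for 0.3 s (y of pointer_tip in the frame of limit_tip between -0.003 and 0.003 m and horizontal distance between the grasp point and press_pad below 0.035 m and contact force between the fingers and tilt_stage above 1 N), for 0.3 s.
At the end, for the whole second after the job is handed in: Plate level on its stop (within 0.02 rad) and at rest; red hand within 3 mm of the blue mark at the reading radius; blue mark within 3 mm of where it was set; stone box in its ring (within 5 mm); loose things on the bench within 20 mm of where they lay (value of joint tilt_plate below 0.02 rad and y of red_hand_tip in the frame of limit_tip between -0.003 and 0.003 m and velocity of joint each of memory_hand, tilt_plate below 0.05 rad/s and distance of limit_tip from where it was at the start of the episode below 0.003 m and distance between stone_box and box_ring below 0.005 m and linear speed of stone_box below 0.02 m/s and distance of each of gem_box, loupe, tweezers, stone_parcel, dop_stick from where it was at the start of the episode below 0.02 m); the robot touches nothing.
It fails at once if the black pointer is driven more than 6 mm past the blue mark (y of pointer_tip in the frame of limit_tip below -0.006 m).
It fails at once if the stage is pressed with more than 25 N (contact force between the fingers and tilt_stage above 25 N).
It fails at once if the stone box is lifted or jolted out of its ring (8 mm) (distance between stone_box and box_ring above 0.008 m).
It fails at once if the blue limit mark is shifted by more than 3 mm (distance of limit_tip from where it was at the start of the episode above 0.003 m).
It fails at once if a loose thing on the bench is moved by more than 20 mm or lifted (distance of any of gem_box, loupe, tweezers, stone_parcel, dop_stick from where it was at the start of the episode above 0.02 m).
It also fails if it takes over 48 s, if anything falls off the work surface, if the arm or the gripper's body presses on something with over 40 N, if the wrist force passes 120 N, or if a joint passes its speed limit or range.

ROBOT

A 6-joint arm with a two-finger parallel gripper is mounted at the origin on a cart in front of the work surface, level with it; the furniture and walls round the work are solid. World frame = base frame: x ahead of the robot, y to its left, z up, the work surface at z = 0. Lengths are in m, angles in rad, forces in N, time in s.
With the tool pointing down it reaches from about 0.35 to 1 m from the base axis. Payload 7.1 kg.
Tool frame: the origin (TCP) lies at the very end of the fingers, on their centre line; the grasp point (between the pads) lies 19 mm behind it; z points along the fingers, y is the direction in which the jaws open and shut (so a half turn about z gives the same grasp; the last joint's range is limited). The gripper opens to 85 mm and grips with 20 to 120 N. Pads are 22 mm wide; open, the fingers measure 114 mm over their backs; the gripper's body (76 mm by 85 mm) begins 54 mm behind the grasp point. The pads swing forward as they close: fully open they stand 13 mm farther back than shut.
Start: joints at [-0.019, 0.423, 1.63, -0, 1.089, -0.019], TCP at [0.625, 0, 0.231] pointing down, gripper open.
Joint ranges: [-3, 3], [-0.9, 2.11], [0.09, 2.58], [-1.31, 4.45], [0.11, 2.69], [-2.54, 2.54]. Speed limits (rad/s): [2.39, 2.39, 3.01, 3.14, 3.14, 3.14].

INTERFACE

Orientations are given as a rotation vector (axis times angle).
In Python, from bench import manip gives the robot as it stands. The module is installed in compiled form; this text tells all that it offers.
- The arm moves only by the shell command python3 -m handwheel 'ROWS' [OPENING] [FORCE]. ROWS is JSON, one flat list of numbers, 6 for each row, row after row: the shift along the tool's x, y, z in m, then the turn, a rotation vector about the tool's x, y, z in rad. In form: [tx, ty, tz, rx, ry, rz, tx, ty, tz, rx, ry, rz, ...]. A call has exactly 10 rows; each row shifts and turns the pose as measured when the row begins, along the tool's axes as they then stand; what a row does not reach is not made up. A row lasts 1/12 s, in which the tool goes at most 41.7 mm and 7.16 degrees, less where a joint would pass 70% of its speed; a pose out of reach is approached as far as the arm can. A call is refused whole if a number of a shift passes 0.0417 or a number of a turn 0.125, either way. A call with a gripper value outside its range is refused whole. OPENING is the closure in counts, from 0 (fully open) to 255 (shut), set as the call begins (- or left out, the last holds). The fingers move at their own pace and stop on an object; FORCE is the grip in N (left out, the last holds). Time passes only in rows, so rows that do not move let the fingers close, or fill a call up. It gives the time, the measured TCP pose, the force and the opening at its end, in the units of the state.
- manip.observe(): the state, without advancing time (a new reading comes with each control period).
- manip.camera(name): name is "scene" or "side" or "wrist"; returns a dict with "image" (420x560x3 uint8, red, green, blue), "range_z" (420x560 float32, m along the optical axis (not along the pixel's ray), 0 where there is no reading), "mtx" (3x3 intrinsics, pixels), "dist_coeffs" ([k1, k2, p1, p2, k3] as OpenCV has them; the pictures are not rectified), "extrinsics" (4x4, takes a point from camera to world coordinates). Camera axes: x right, y up, looking along -z (the intrinsics and any distortion apply to the point x, -y, -z); pixel columns grow to the right and rows downward; lengths in m; the calibration is good to about 2 mm. A picture is of the moment at which its call begins.
- manip.finish_job(): hands the job in, once; it reports no verdict.
The state is a dict: "t": time; "joint_positions": joint angles; "qd": joint speeds; "tau": joint torques, N m; "tcp_pos": TCP position; "orientation": TCP orientation; "contact_force": force on the tool from outside, world axes, zero at the start; "ft_torque": the same for the moment, N m; "gripper_width": finger opening in m.
Only numpy, scipy, OpenCV 4.12 (cv2) and the standard library are available. Lean on these libraries where they do the work, as an engineer would, in place of code of your own. Each camera call takes 0.05 s, during which the arm holds its last target. There are 200 camera calls.

## Working session

There is one attempt and no reset: what is moved stays moved. The work goes in short steps, Python scripts to look and compute and a shell command to move; the robot and the scene stay as the last step left them, time stands still between calls to the robot, and variables do not carry over. Pictures are saved under pics/ and viewed, about 8 in all and at most 12, crops included, and the job is handed in when it is done.

```bash
mkdir -p pics
cat > h.py <<'E'
import numpy as np, cv2
from bench import manip
from scipy.spatial.transform import Rotation as R
def get(n):
    return manip.camera(n)
def save(c,name,crop=None,scale=1):
    im=c["image"][:,:,::-1]
    if crop: x0,y0,x1,y1=crop; im=im[y0:y1,x0:x1]
    im=cv2.resize(im,None,fx=scale,fy=scale,interpolation=cv2.INTER_CUBIC)
    cv2.imwrite("pics/"+name+".png",im)
def ray(c,uv):
    p=cv2.undistortPoints(np.array([[uv]],float),np.array(c["mtx"]),np.array(c["dist_coeffs"])).ravel()
    E=np.array(c["extrinsics"]); d=E[:3,:3]@np.array([p[0],-p[1],-1.]); return E[:3,3],d
def pt(c,uv):
    u,v=int(round(uv[0])),int(round(uv[1])); o,d=ray(c,uv)
    w=c["range_z"][v-1:v+2,u-1:u+2]; w=w[w>0]
    return o+d*np.median(w)
def atz(c,uv,z):
    o,d=ray(c,uv); return o+d*(z-o[2])/d[2]
def proj(c,P):
    E=np.array(c["extrinsics"]); q=(np.atleast_2d(P)-E[:3,3])@E[:3,:3]; q=q*[1,-1,-1]
    return cv2.projectPoints(q,np.zeros(3),np.zeros(3),np.array(c["mtx"]),np.array(c["dist_coeffs"]))[0].reshape(-1,2)
def cloud(c):
    v,u=np.nonzero(c["range_z"]>0)
    p=cv2.undistortPoints(np.stack([u,v],1).astype(float)[:,None],np.array(c["mtx"]),np.array(c["dist_coeffs"])).reshape(-1,2)
    z=c["range_z"][v,u]; E=np.array(c["extrinsics"])
    return (np.c_[p[:,0],-p[:,1],-np.ones(len(p))]*z[:,None])@E[:3,:3].T+E[:3,3], c["image"][v,u], np.c_[u,v]
E
python3 - <<'E'
from h import *
ims=[]
for n in ["scene","side","wrist"]:
    c=get(n); np.save(n+".npy",c,allow_pickle=True); print(n,np.round(c["extrinsics"],3).tolist(),np.round(c["mtx"],1).tolist())
    ims.append(c["image"][:,:,::-1])
cv2.imwrite("pics/a.png",ims[0]);
cv2.imwrite("pics/b.png",np.vstack([ims[1],ims[2]])[:, :] if 0 else cv2.resize(np.hstack([ims[1],ims[2]]),(800,300),interpolation=cv2.INTER_AREA))
print(manip.observe())
E
```

```text
scene [[0.645, 0.369, -0.67, -0.1], [-0.764, 0.333, -0.553, -0.606], [0.019, 0.868, 0.496, 0.551], [0.0, 0.0, 0.0, 1.0]] [[536.2, 0.0, 273.6], [0.0, 536.2, 206.5], [0.0, 0.0, 1.0]]
side [[-0.859, 0.34, -0.382, 0.199], [-0.511, -0.56, 0.652, 0.451], [0.007, 0.755, 0.655, 0.644], [0.0, 0.0, 0.0, 1.0]] [[409.4, 0.0, 272.8], [0.0, 409.4, 216.4], [0.0, 0.0, 1.0]]
wrist [[1.0, -0.0, 0.002, 0.624], [-0.0, 0.946, 0.324, 0.084], [-0.002, -0.324, 0.946, 0.373], [0.0, 0.0, 0.0, 1.0]] [[344.1, 0.0, 278.3], [0.0, 344.1, 206.2], [0.0, 0.0, 1.0]]
{'t': 0.15, 'joint_positions': array([-1.90165107e-02,  4.23687944e-01,  1.63051820e+00,  5.23348210e-06,
        1.08863864e+00, -1.90024786e-02]), 'qd': array([ 3.92336000e-05, -2.57243652e-03, -3.40122379e-03,  6.14661274e-04,
       -1.21645096e-03,  3.92669538e-04]), 'tau': array([-4.44887983e-04, -5.57771087e+01, -2.82016718e+01, -7.78417484e-05,
        4.77195630e-03,  2.40273175e-05]), 'tcp_pos': array([6.24556805e-01, 2.52248781e-05, 2.30708666e-01]), 'orientation': array([-2.22081942e+00, -2.22078286e+00,  1.35843417e-03]), 'contact_force': array([-0.86831178,  0.09566032, -0.59051338]), 'ft_torque': array([ 0.00363199,  0.01568668, -0.02893658]), 'gripper_width': 0.08540619410450508}
```

View pics/a.png

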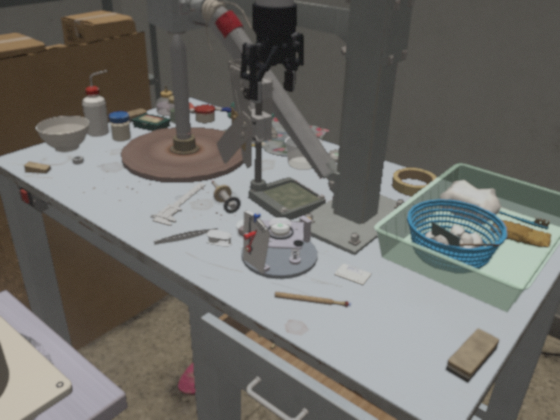

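View pics/b.png

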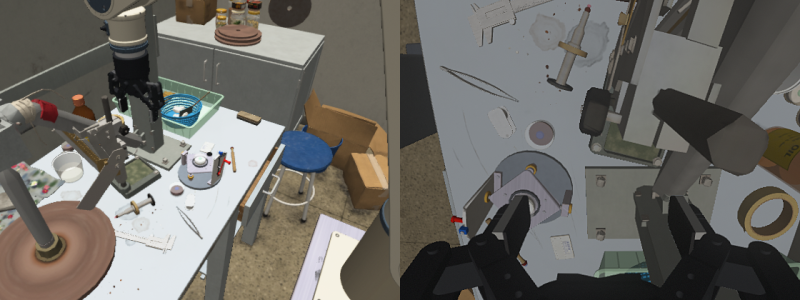

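Run:
```python
from h import *
S,D,W=[np.load(n+".npy",allow_pickle=True).item() for n in ["scene","side","wrist"]]
a=cv2.resize(S["image"][195:285,225:345,::-1],(480,360),interpolation=cv2.INTER_CUBIC)
b=cv2.resize(D["image"][195:270,240:340,::-1],(320,240),interpolation=cv2.INTER_CUBIC)
w=cv2.resize(W["image"][200:420,40:260,::-1],(360,360),interpolation=cv2.INTER_CUBIC)
o=np.zeros((600,800,3),np.uint8);o[:360,:480]=a;o[360:,:320]=b;o[240:,440:800]=w
cv2.imwrite("pics/c.png",o)
for n,c in zip("SDW",[S,D,W]):
    P,C,uv=cloud(c); m=(P[:,0]>.3)&(P[:,0]<.8)&(abs(P[:,1])<.35)
    C=C.astype(int); 
    for nm,k in [("red",(C[:,0]>120)&(C[:,1]<60)&(C[:,2]<60)),("blue",(C[:,2]>90)&(C[:,0]<60)&(C[:,1]<90))]:
        k=k&m&(P[:,2]>.03)&(P[:,2]<.14)&(P[:,0]<.65)
        if k.sum(): print(n,nm,k.sum(),P[k].mean(0).round(3),P[k].min(0).round(3),P[k].max(0).round(3),uv[k].mean(0).round(1))
print(pt(S,(280,258)),pt(S,(297,257)),pt(S,(280,228)))
```

```text
S red 18 [ 0.427 -0.123  0.091] [ 0.418 -0.125  0.09 ] [ 0.437 -0.121  0.093] [249.9 234.8]
S blue 35 [ 0.613 -0.295  0.069] [ 0.443 -0.349  0.056] [ 0.649 -0.119  0.117] [401.1 237.9]
D red 46 [ 0.434 -0.115  0.083] [ 0.419 -0.125  0.052] [ 0.445 -0.097  0.097] [314.  229.6]
D blue 22 [ 0.494 -0.164  0.106] [ 0.445 -0.347  0.06 ] [ 0.649 -0.113  0.122] [301.3 201.5]
W red 66 [ 0.426 -0.118  0.093] [ 0.419 -0.122  0.091] [ 0.433 -0.114  0.096] [ 78.5 307.9]
W blue 40 [ 0.449 -0.116  0.12 ] [ 0.444 -0.121  0.118] [ 0.453 -0.113  0.122] [ 87.4 323.5]
[ 0.49772607 -0.12903497  0.01193519] [ 0.50596092 -0.15945331  0.02396095] [ 0.49946012 -0.12569605  0.07118372]
```

View pics/c.png

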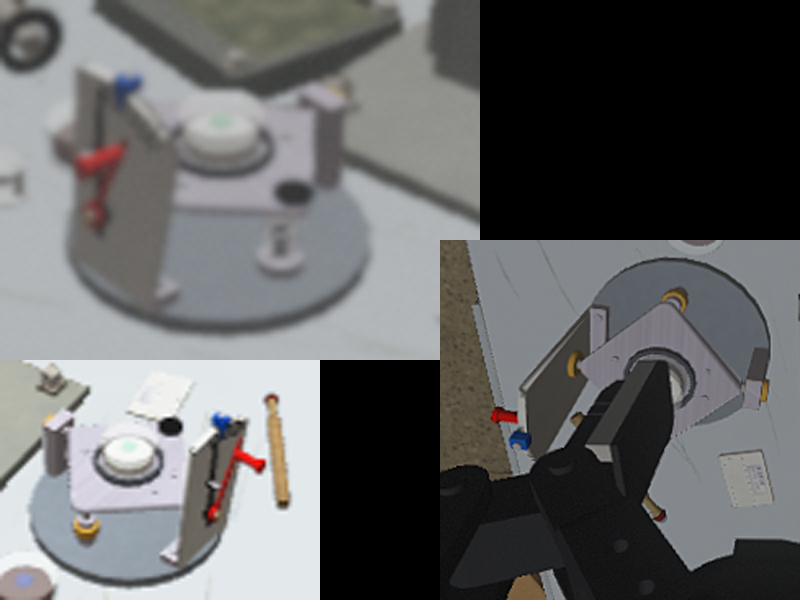

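Run:
```python
from h import *
S,D,W=[np.load(n+".npy",allow_pickle=True).item() for n in ["scene","side","wrist"]]
from scipy.optimize import least_squares
for n,c in zip("SDW",[S,D,W]):
    P,C,uv=cloud(c); d=np.hypot(P[:,0]-.5,P[:,1]+.12)
    k=(d<.1)&(P[:,2]>.006)&(P[:,2]<.018)
    q=P[k]; print(n,"base n",k.sum(),"z",np.median(q[:,2]).round(4) if k.sum() else 0)
    if k.sum()>50:
        # edge: farthest points by angle
        c0=np.array([.5,-.12])
        for it in range(5):
            a=np.arctan2(*(q[:,:2]-c0).T[::-1]);r=np.hypot(*(q[:,:2]-c0).T)
            b=(a//.15).astype(int); e=np.array([q[b==i][np.argmax(r[b==i]),:2] for i in np.unique(b) if (b==i).sum()>3])
            rr=np.hypot(*(e-c0).T); 
            s=least_squares(lambda x:np.hypot(*(e-x).T)-.068,c0,loss="soft_l1",f_scale=.002); c0=s.x
        print("  centre",c0.round(4),"res",np.abs(s.fun).mean().round(4),len(e))
    # dial: z .03-.11, x<.48
    k=(P[:,2]>.03)&(P[:,2]<.112)&(d<.11)&(P[:,0]<.5)
    q=P[k][:,:2]; rng=np.random.default_rng(0); best=(0,)
    if len(q)<20: continue
    for _ in range(3000):
        i,j=rng.choice(len(q),2,False); t=q[j]-q[i]; L=np.hypot(*t)
        if L<.02: continue
        nn=np.array([-t[1],t[0]])/L; inl=abs((q-q[i])@nn)<.0015
        if inl.sum()>best[0]: best=(inl.sum(),inl)
    qq=q[best[1]]; m=qq.mean(0); t=np.linalg.svd(qq-m,full_matrices=False)[2][0]; t*=np.sign(t[1])
    print("  dial",best[0],len(q),"mid",m.round(4),"ydir",t.round(3),"psi",np.arctan2(-t[0],t[1]).round(3), "ext",((qq-m)@t).min().round(3),((qq-m)@t).max().round(3))
print("pad S",pt(S,(298,243)),atz(S,(298.2,242.7),.0585)," D",pt(D,(293,216)),atz(D,(293.1,215.9),.0585))
```

```text
S base n 1485 z 0.0117
  centre [ 0.5102 -0.1164] res 0.0111 35
  dial 745 1437 mid [ 0.4475 -0.1166] ydir [0.151 0.988] psi -0.152 ext -0.033 0.035
D base n 1088 z 0.0131
  centre [ 0.5124 -0.114 ] res 0.0069 27
  dial 371 876 mid [ 0.45   -0.1091] ydir [0.157 0.988] psi -0.157 ext -0.038 0.028
W base n 3967 z 0.0131
  centre [ 0.5115 -0.1139] res 0.0051 31
  dial 1689 2872 mid [ 0.4516 -0.1104] ydir [0.145 0.989] psi -0.146 ext -0.036 0.029
pad S [ 0.50240034 -0.16270997  0.05579201] [ 0.50003944 -0.16482574  0.0585    ]  D [ 0.50306176 -0.1555619   0.05850962] [ 0.50303974 -0.15597903  0.0585    ]
```

```bash
python3 -m handwheel '[-0.0155,-0.0209,0,0,0,0,-0.0155,-0.0209,0,0,0,0,-0.0155,-0.0209,0,0,0,0,-0.0155,-0.0209,0,0,0,0,-0.0155,-0.0209,0,0,0,0,-0.0155,-0.0209,0,0,0,0,-0.0155,-0.0209,0,0,0,0,-0.0155,-0.0209,0,0,0,0,-0.0155,-0.0209,0,0,0,0,-0.0155,-0.0209,0,0,0,0]' 255 20
python3 -m handwheel '[0,0,0,0,0,-0.124,0,0,0,0,0,-0.124,0,0,0,0,0,-0.124,0,0,0,0,0,-0.124,0,0,0,0,0,-0.124,0,0,0,0,0,-0.124,0,0,0,0,0,-0.124,0,0,0,0,0,-0.124,0,0,0,0,0,-0.124,0,0,0,0,0,-0.124]'
python3 - <<'E'
from h import *
s=manip.observe(); r=R.from_rotvec(s["orientation"]).as_matrix(); print(s["t"],s["tcp_pos"],r.round(3).tolist(),s["joint_positions"].round(2),s["gripper_width"])
c=get("wrist"); np.save("w1.npy",c,allow_pickle=True); save(c,"d"); print(np.round(c["extrinsics"],3).tolist())
E
```

```text
t: 0.98
tcp_pos: [0.4089, -0.1576, 0.2279]
orientation: [-2.212, -2.227, 0.002]
contact_force: [-0.1, -0.1, 0.1]
gripper_width: 0.0
t: 1.82
tcp_pos: [0.4014, -0.1598, 0.2268]
orientation: [-0.487, -3.096, -0.002]
contact_force: [0.2, -0.3, -0.1]
gripper_width: -0.0003
1.8167 [ 0.40139346 -0.15984811  0.22675202] [[-0.952, 0.307, -0.008], [0.307, 0.952, 0.002], [0.008, -0.0, -1.0]] [-0.41  0.15  2.04 -0.    0.97 -1.66] -0.0003327095865273462
[[0.307, -0.902, -0.302, 0.322], [0.952, 0.292, 0.097, -0.134], [-0.0, -0.317, 0.948, 0.37], [0.0, 0.0, 0.0, 1.0]]
```

View pics/d.png

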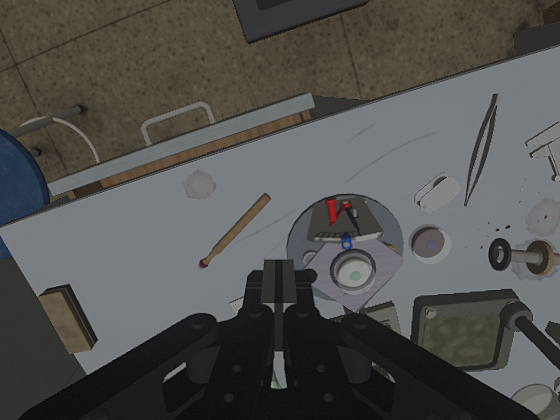

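```bash
python3 -m handwheel '[0,0,0,0,0,-0.08,0,0,0,0,0,-0.08,0,0,0.01,0,0,0,-0.003,0.001,0.015,0,0,0,-0.003,0.002,0.015,0,0,0,-0.003,0.002,0.015,0,0,0,-0.003,0.002,0.015,0,0,0,0,0,0.005,0,0,0,0,0,0,0,0,0,0,0,0,0,0,0]'
python3 - <<'E'
from h import *
s=manip.observe(); r=R.from_rotvec(s["orientation"]).as_matrix(); print(s["t"],s["tcp_pos"],r.round(3).tolist())
c=get("wrist"); np.save("w2.npy",c,allow_pickle=True); save(c,"e",(240,120,480,300),3.3); print(np.round(c["extrinsics"],3).tolist())
E
```

```text
t: 2.7
tcp_pos: [0.4128, -0.154, 0.1453]
orientation: [-0.272, -3.121, -0.003]
contact_force: [-0.8, 0.2, 0.2]
gripper_width: 0.0004
2.7 [ 0.41278322 -0.1540233   0.14528072] [[-0.985, 0.173, -0.009], [0.173, 0.985, 0.003], [0.009, 0.001, -1.0]]
[[0.174, -0.934, -0.311, 0.331], [0.985, 0.165, 0.054, -0.139], [0.001, -0.316, 0.949, 0.289], [0.0, 0.0, 0.0, 1.0]]
```

View pics/e.png

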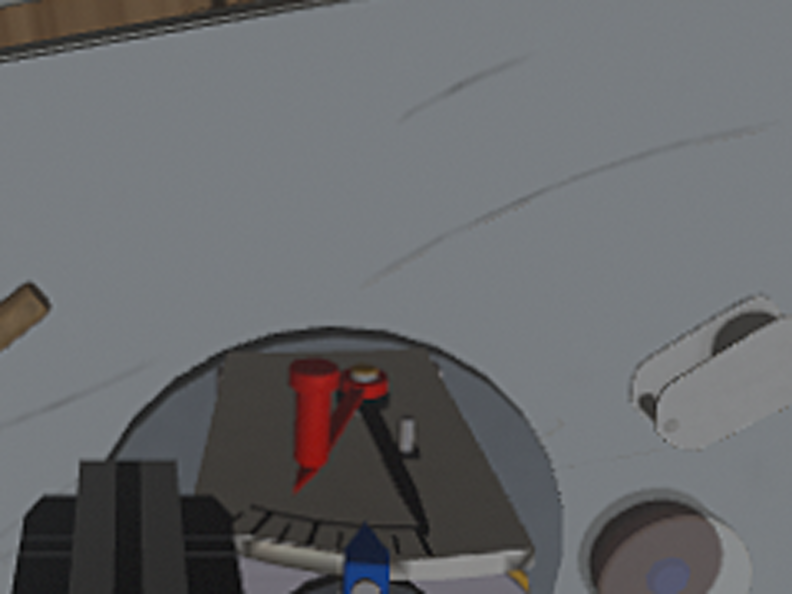

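```bash
cat >> h.py <<'E'
from scipy.optimize import least_squares
def stage2w(p,c):
    P=np.atleast_2d(p); k,s=np.cos(c[2]),np.sin(c[2])
    return np.c_[c[0]+k*P[:,0]-s*P[:,1], c[1]+s*P[:,0]+k*P[:,1], P[:,2]]
def hand(x,r,a): return [x,-r*np.sin(a),.05+r*np.cos(a)]
def angle(c,uv,st,x):   # angle about tilt axis of pixel on plane stage x
    o,d=ray(c,uv); n=np.array([np.cos(st[2]),np.sin(st[2]),0]); p0=stage2w([x,0,0],st)[0]
    q=o+d*((p0-o)@n)/(d@n)-p0; y=q@np.array([-n[1],n[0],0]); return np.arctan2(-y,q[2]-.05),np.hypot(y,q[2]-.05)
E
python3 - <<'E'
from h import *
c=np.load("w2.npy",allow_pickle=True).item()
px={"peg":(335.2,234.5),"ptr":(368.8,280.6),"red":(329.7,268.5),"blue":(350.3,279.1),"dl":(403,286.7)}
def model(s):
    return stage2w([hand(-.092,.044,s[3]),hand(-.067,.056,0),hand(-.071,.056,s[3]),hand(-.064,.056,s[4]),[-.064,.024,.114]],s)
f=lambda s:(proj(c,model(s))-np.array(list(px.values()))).ravel()
s=least_squares(f,[.511,-.114,-.152,.45,.25],loss="soft_l1"); print(s.x.round(4),s.fun.reshape(-1,2).round(1).tolist())
st=s.x
for ps in [-.152]:
  g=least_squares(lambda v:f([v[0],v[1],ps,v[2],v[3]]),[.511,-.114,.45,.25]); print(ps,g.x.round(4),g.fun.reshape(-1,2).round(1).tolist())
P,C,uv=cloud(c); C=C.astype(int)
k=(C[:,0]>120)&(C[:,1]<60)&(C[:,2]<60)&(P[:,2]>.085)&(P[:,2]<.12)
print("red z>.085",k.sum(),P[k].mean(0),P[k].min(0),P[k].max(0)); 
for n in ["red","blue","ptr"]: print(n,angle(c,px[n],st,dict(red=-.071,blue=-.064,ptr=-.067)[n]))
print("peg world",stage2w(hand(-.088,.044,st[3]),st),"zero",stage2w(hand(-.088,.044,0),st),"pad",stage2w([0,-.046,.0585],st))
E
```

```text
[ 0.5116 -0.1146 -0.1418  0.3967  0.1692] [[-0.0, -4.0], [-2.6, -3.2], [0.0, 0.8], [-0.0, 2.5], [6.4, 0.5]]
-0.152 [ 0.5118 -0.1164  0.3769  0.1506] [[0.0, -3.4], [-4.4, -2.5], [0.1, 1.5], [-0.2, 3.2], [4.5, 1.6]]
red z>.085 196 [ 0.42741628 -0.11989193  0.09381497] [ 0.41805204 -0.12301863  0.09140496] [ 0.43770512 -0.11545251  0.09632693]
red (np.float64(0.401487090791304), np.float64(0.05501308425399691))
blue (np.float64(0.16717414366795574), np.float64(0.052994758508575))
ptr (np.float64(-0.011109712539988251), np.float64(0.059783561206625556))
peg world [[ 0.42208377 -0.11899954  0.09058282]] zero [[ 0.42448695 -0.10216923  0.094     ]] pad [[ 0.50510099 -0.16014661  0.0585    ]]
```

```bash
python3 -m handwheel '[-0.001,0,0.014,0,0,0,-0.001,0,0.014,0,0,0,0,0,0.014,0,0,0,0,0,0.014,0,0,0,0,0,0.012,0,0,0,0,0,0.005,0,0,0,0,0.005,0,0,0,0,0,0.005,0,0,0,0,0,0.005,0,0,0,0,0,0.002,0,0,0,0]'
python3 - <<'E'
from h import *
s=manip.observe(); print(s["t"],s["tcp_pos"],s["contact_force"])
c=get("wrist"); np.save("w3.npy",c,allow_pickle=True); save(c,"f",(200,140,440,320),3.3)
E
```

```text
t: 3.58
tcp_pos: [0.4233, -0.1397, 0.0777]
orientation: [0.288, 3.121, -0.005]
contact_force: [-0.3, 0.3, 0.1]
gripper_width: -0.0001
3.5833 [ 0.4233405  -0.13970557  0.07770792] [-0.34071084  0.3019328   0.13041098]
```

View pics/f.png

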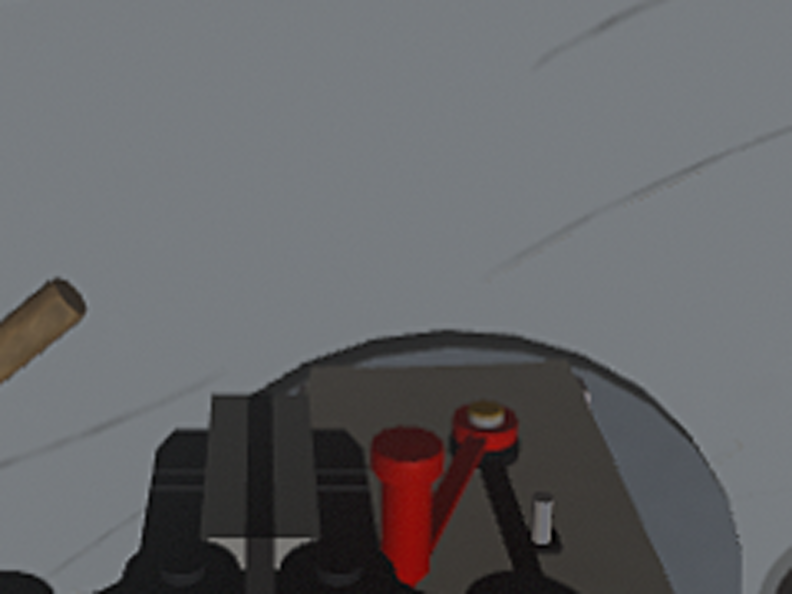

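```bash
python3 -m handwheel '[0.004,0,0,0,0,0,0.003,0,0,0,0,0,0,0.002,0,0,0,0,0,0.002,0,0,0,0,0,0.002,0,0,0,0,0,0.002,0,0,0,0,0,0.002,0,0,0,0,0,0.002,0,0,0,0,0,0.002,0,0,0,0,0,0.002,0,0,0,0]'
python3 - <<'E'
from h import *
s=manip.observe(); print(s["t"],s["tcp_pos"],s["contact_force"])
c=get("wrist"); np.save("w4.npy",c,allow_pickle=True); save(c,"g",(200,140,440,320),3.3)
C=c["image"].astype(int); v,u=np.nonzero((C[:,:,0]>110)&(C[:,:,1]<50)&(C[:,:,2]<50)); print(len(u),u.mean(),v.mean())
st=(.5115,-.1145,-.145)
P,C,uv=cloud(c); C=C.astype(int); k=(C[:,0]>110)&(C[:,1]<50)&(C[:,2]<50)&(P[:,2]>.08)&(P[:,2]<.12); print(P[k].mean(0),P[k].max(0), (P[k].mean(0)-[.5115,-.1145,0])@[.145,.9895,0])
E
```

```text
t: 4.47
tcp_pos: [0.42, -0.1213, 0.0793]
orientation: [0.287, 3.118, -0.007]
contact_force: [-0.6, -1.0, -0.4]
gripper_width: -0.0
4.4667 [ 0.42003651 -0.12129472  0.07928493] [-0.55994811 -1.00357351 -0.41767937]
274 322.59124087591243 302.06934306569343
[ 0.42609431 -0.10247179  0.09764332] [ 0.43472119 -0.09845851  0.10007084] -0.00048191067562590754
```

View pics/g.png

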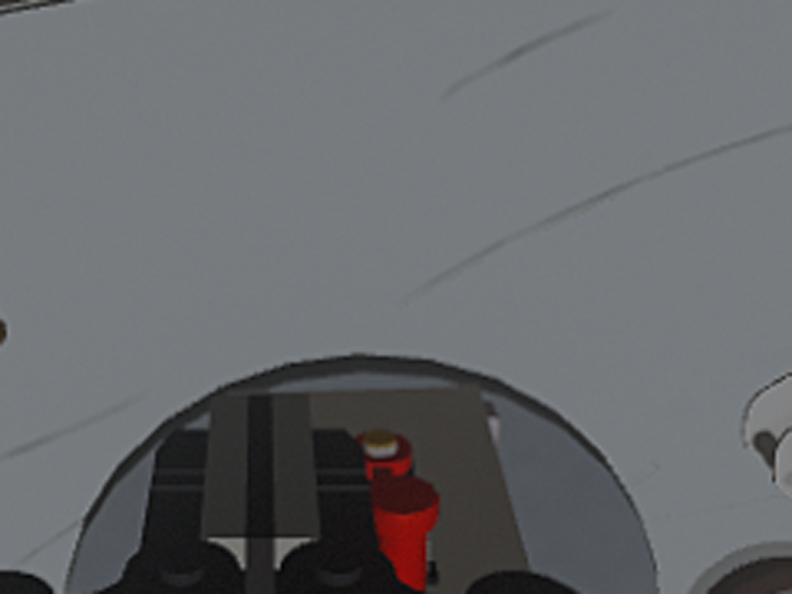

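```bash
python3 -m handwheel '[0,0.0015,0,0,0,0,0,0.0015,0,0,0,0,0,0.001,0,0,0,0,0,0,0,0,0,0,0,0,0,0,0,0,0,0,0,0,0,0,0,0,0,0,0,0,0,0,0,0,0,0,0,0,0,0,0,0,0,0,0,0,0,0]'
cat > pk.py <<'E'
from h import *
s=manip.observe(); print(s["t"],s["tcp_pos"],s["contact_force"])
c=get("wrist")
P,C,uv=cloud(c); C=C.astype(int); k=(C[:,0]>110)&(C[:,1]<50)&(C[:,2]<50)&(P[:,2]>.08)&(P[:,2]<.12); print(P[k].mean(0),P[k].max(0), (P[k].mean(0)-[.5115,-.1145,0])@[.145,.9895,0])
E
python3 pk.py
```

```text
t: 5.35
tcp_pos: [0.4204, -0.1196, 0.0793]
orientation: [0.281, 3.119, -0.015]
contact_force: [0.1, -2.1, 0.4]
gripper_width: -0.0003
5.35 [ 0.42040027 -0.11961923  0.07931356] [ 0.05852457 -2.07116395  0.44798554]
[ 0.42627525 -0.10094245  0.09771016] [ 0.43564076 -0.09711041  0.10019287] 0.001057605860148657
```

```bash
python3 -m handwheel '[0,0.0015,0,0,0,0,0,0.0015,0,0,0,0,0,0.0015,0,0,0,0,0,0.001,0,0,0,0,0,0,0,0,0,0,0,0,0,0,0,0,0,0,0,0,0,0,0,0,0,0,0,0,0,0,0,0,0,0,0,0,0,0,0,0]'; python3 pk.py
```

```text
t: 6.23
tcp_pos: [0.4204, -0.1196, 0.0795]
orientation: [0.272, 3.12, -0.029]
contact_force: [-2.2, -2.2, 0.3]
gripper_width: 0.0002
6.2333 [ 0.42044662 -0.11961744  0.07946534] [-2.21978014 -2.19289372  0.33062482]
[ 0.42605367 -0.10087671  0.0977289 ] [ 0.43456363 -0.0968915   0.10054531] 0.0010905261721338181
```

```bash
python3 -m handwheel '[0,-0.004,0,0,0,0,0,-0.007,0,0,0,0,0,-0.007,0,0,0,0,0,-0.007,-0.002,0,0,0,0,-0.003,-0.014,0,0,0,0,0,-0.014,0,0,0,0,0,-0.014,0,0,0,0,0,-0.014,0,0,0,0,0,-0.01,0,0,0,0,0,0,0,0,0]'
python3 - <<'E'
from h import *
s=manip.observe(); r=R.from_rotvec(s["orientation"]).as_matrix(); print(s["t"],s["tcp_pos"],r.round(3).tolist(),s["contact_force"])
c=get("wrist"); np.save("w5.npy",c,allow_pickle=True); save(c,"i",(220,120,460,300),3.3)
rel=s["tcp_pos"][:2]-[.5115,-.1145]; print("stage xy",rel@[.9895,-.145],rel@[.145,.9895])
E
```

```text
t: 7.12
tcp_pos: [0.4131, -0.1507, 0.1506]
orientation: [0.277, 3.123, -0.025]
contact_force: [0.3, -0.0, 0.4]
gripper_width: -0.0
7.1167 [ 0.41313061 -0.15071669  0.15059432] [[-0.984, 0.176, 0.005], [0.176, 0.984, -0.016], [-0.008, -0.015, -1.0]] [ 0.26879514 -0.01558932  0.37377608]
stage xy -0.09208508989175797 -0.05009997110267227
```

View pics/i.png

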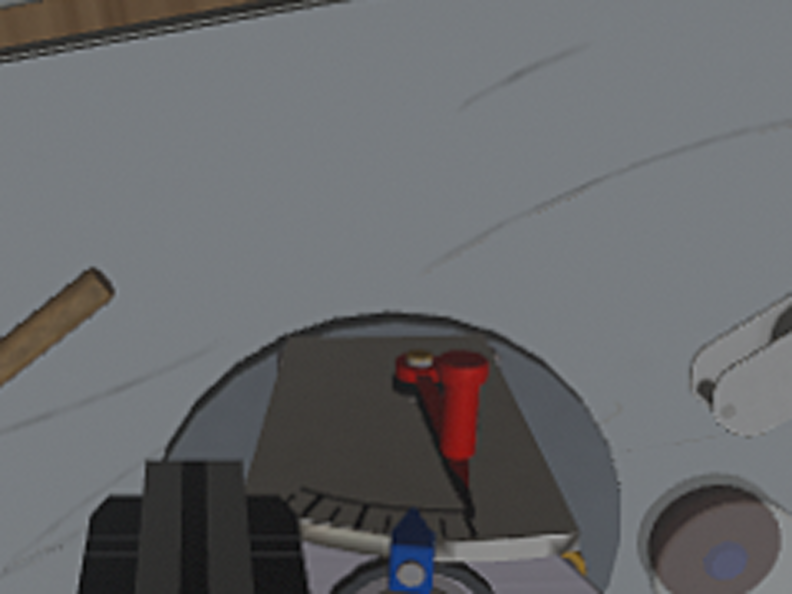

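```bash
python3 -m handwheel '[-0.01,0,0,0,0,-0.03,-0.012,0,0,0,0,0,-0.012,0,0,0,0,0,-0.012,0,0,0,0,0,-0.012,0,0,0,0,0,-0.012,0,0,0,0,0,-0.012,0,0,0,0,0,-0.008,0,0,0,0,0,0,0,0,0,0,0,0,0,0,0,0,0]'
cat > w.py <<'E'
from h import *
import sys
s=manip.observe(); r=R.from_rotvec(s["orientation"]).as_matrix(); print(s["t"],s["tcp_pos"],r.round(3).tolist(),s["contact_force"])
rel=s["tcp_pos"][:2]-[.5115,-.1145]; print("stage xy",rel@[.9895,-.145],rel@[.145,.9895])
if len(sys.argv)>1:
    c=get("wrist"); np.save(sys.argv[1]+".npy",c,allow_pickle=True); save(c,sys.argv[1],None,1.4)
E
python3 w.py w6
```

```text
t: 8.0
tcp_pos: [0.5075, -0.166, 0.1439]
orientation: [-0.239, -3.131, 0.021]
contact_force: [-0.0, 0.1, -0.5]
gripper_width: -0.0002
8.0 [ 0.50746443 -0.16604089  0.14385092] [[-0.988, 0.152, -0.003], [0.152, 0.988, -0.013], [0.001, -0.013, -1.0]] [-0.03393653  0.11517981 -0.46694876]
stage xy 0.0034802356021532005 -0.051584871237008806
```

View pics/w6.png

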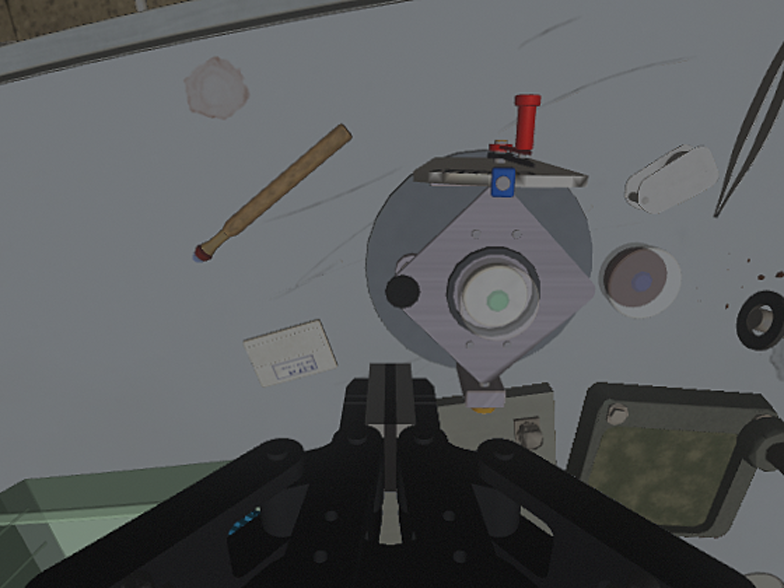

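Run:
```python
from h import *
c=np.load("w6.npy",allow_pickle=True).item()
for uv,z in [((403,291.5),.0585),((493,289),.055),((596,291),.052),((485,383),.052)]:
    p=(uv[0]/1.4,uv[1]/1.4); print(uv,atz(c,p,z).round(4),pt(c,p).round(4))
t=np.array(manip.observe()["tcp_pos"]); print(proj(c,t)*1.4, "tcp px")
```

```text
(403, 291.5) [ 0.5039 -0.1594  0.0585] [ 0.5039 -0.1594  0.0586]
(493, 289) [ 0.5106 -0.114   0.055 ] [ 0.5038 -0.117   0.0734]
(596, 291) [ 0.5208 -0.0604  0.052 ] [ 5.419e-01 -4.040e-02  2.000e-04]
(485, 383) [ 0.566  -0.1224  0.052 ] [ 0.5653 -0.1225  0.0532]
[[388.13901528 386.76975575]] tcp px
```

```bash
python3 -m handwheel '[0.002,0.003,0.008,0,0,0,0.001,0.001,0.01,0,0,0,0,0,0.01,0,0,0,0,0,0.01,0,0,0,0,0,0.01,0,0,0,0,0,0.01,0,0,0,0,0,0.01,0,0,0,0,0,0.003,0,0,0,0,0,0,0,0,0,0,0,0,0,0,0]'; python3 w.py
```

```text
t: 8.88
tcp_pos: [0.5, -0.1611, 0.0629]
orientation: [-0.24, -3.124, 0.018]
contact_force: [-0.8, -0.7, 0.4]
gripper_width: -0.0003
8.8833 [ 0.49999016 -0.16108281  0.06289772] [[-0.988, 0.153, -0.009], [0.153, 0.988, -0.011], [0.007, -0.012, -1.0]] [-0.77057048 -0.72129461  0.42053806]
stage xy -0.004634482461043301 -0.047762622048729095
```

```bash
python3 -m handwheel '[-0.002,0,0,0,0,0,-0.002,0,0,0,0,0,0,0,0,0,0,0,0,0,0,0,0,0,0,0,0,0,0,0,0,0,0,0,0,0,0,0,0,0,0,0,0,0,0,0,0,0,0,0,0,0,0,0,0,0,0,0,0,0]'
sed -i 's/save(c,sys.argv\[1\],None,1.4)/save(c,sys.argv[1],tuple(map(int,sys.argv[2:6])),float(sys.argv[6]))/' w.py
python3 w.py w7 270 0 470 180 4
```

```text
t: 9.72
tcp_pos: [0.5064, -0.1624, 0.0654]
orientation: [-0.24, -3.129, 0.02]
contact_force: [0.1, 0.0, -0.3]
gripper_width: -0.0
9.7167 [ 0.50640917 -0.16241168  0.06535555] [[-0.988, 0.153, -0.004], [0.153, 0.988, -0.013], [0.002, -0.013, -1.0]] [ 0.06517158  0.03877754 -0.3329493 ]
stage xy 0.0019098175235238845 -0.048146775123647186
```

View pics/w7.png

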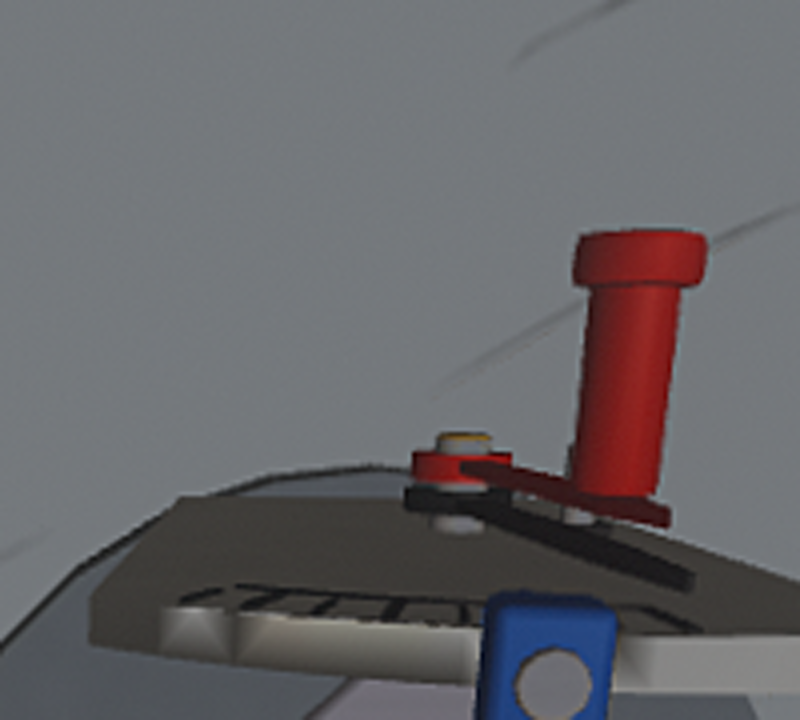

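```bash
cat > fit.py <<'E'
from h import *
c=np.load("w7.npy",allow_pickle=True).item(); c6=np.load("w6.npy",allow_pickle=True).item()
f7=lambda x,y:(270+x/4,y/4)
def rid(b,r,t,x=-.067): return [x,-r*np.sin(b)-t*np.cos(b),.05+r*np.cos(b)-t*np.sin(b)]  # t>0 right
obs7=np.array([f7(692,580),f7(670,515),f7(488,602),f7(613,604)])
obs6=np.array([(403/1.4,291.5/1.4),(485/1.4,383/1.4),(596/1.4,291/1.4)])
def model7(s): return stage2w([hand(-.067,.056,s[4]),hand(-.071,.056,s[4]),rid(s[3],.071,.004),rid(s[3],.071,-.004)],s)
def model6(s): return stage2w([[0,-.046,.0585],[.0566,0,.053],[0,.0566,.053]],s)
def res(s,o=None): return np.r_[(proj(c,model7(s))-obs7).ravel(),(proj(c6,model6(s))-obs6).ravel(),(s[4])/.02]
s=least_squares(res,[.5115,-.1145,-.145,.2,0],loss="soft_l1"); 
if __name__=="__main__":
    print(s.x.round(4)); print(s.fun[:-1].reshape(-1,2).round(1).tolist())
    st=s.x
    print("ptr",angle(c,obs7[0],st,-.067),"red",angle(c,obs7[1],st,-.071),"riderL/R",angle(c,obs7[2],st,-.067),angle(c,obs7[3],st,-.067),"mid",angle(c,(obs7[2]+obs7[3])/2,st,-.067))
E
python3 fit.py
```

```text
[ 0.5118 -0.1143 -0.1559  0.1951 -0.0039]
[[-5.0, -1.6], [2.3, 1.1], [-0.3, -0.7], [0.3, 0.2], [-0.5, 1.0], [-0.5, 2.7], [3.2, -0.2]]
ptr (np.float64(-0.006183271232251347), np.float64(0.0591141080761205)) red (np.float64(-0.01493203233400904), np.float64(0.05304907212476639)) riderL/R (np.float64(0.2510076777406104), np.float64(0.07219408277890084)) (np.float64(0.13869815342312797), np.float64(0.07076456866712755)) mid (np.float64(0.1955715670501486), np.float64(0.07138264110431702))
```

```bash
python3 -m handwheel '[0,0,0.002,0,0,0,0,0,0.002,0,0,0,0,0,0.002,0,0,0,0,0,0,0,0,0,0,0,0.002,0,0,0,0,0,0.002,0,0,0,0,0,0,0,0,0,0,0,0,0,0,0,0,0,0,0,0,0,0,0,0,0,0,0]'; python3 w.py
```

```text
t: 10.6
tcp_pos: [0.5063, -0.163, 0.0548]
orientation: [-0.24, -3.129, 0.021]
contact_force: [-0.6, -0.5, 4.3]
gripper_width: 0.0002
10.6 [ 0.50628063 -0.16295956  0.054774  ] [[-0.988, 0.153, -0.004], [0.153, 0.988, -0.013], [0.002, -0.014, -1.0]] [-0.57651669 -0.54075919  4.25205798]
stage xy 0.0018620668806708558 -0.048707541815004536
```

```bash
python3 -m handwheel '[0,0,0.0015,0,0,0,0,0,0,0,0,0,0,0,0,0,0,0,0,0,0,0,0,0,0,0,0,0,0,0,0,0,0,0,0,0,0,0,0,0,0,0,0,0,0,0,0,0,0,0,0,0,0,0,0,0,0,0,0,0]'
cat > peg.py <<'E'
from h import *
from fit import s as S
st=S.x
def pegy(c):
    P,C,uv=cloud(c); C=C.astype(int)
    q=P-[st[0],st[1],0]; x=q@[np.cos(st[2]),np.sin(st[2]),0]; y=q@[-np.sin(st[2]),np.cos(st[2]),0]
    k=(C[:,0]>70)&(C[:,0]>3*C[:,1])&(C[:,0]>3*C[:,2])&(x<-.074)&(x>-.1)&(P[:,2]>.07)&(P[:,2]<.12)
    yy=(np.percentile(y[k],3)+np.percentile(y[k],97))/2
    return k.sum(),yy,np.percentile(P[k,2],90),np.median(y[k])
if __name__=="__main__":
    ref=pegy(np.load("w7.npy",allow_pickle=True).item()); print("ref",ref)
    print("w2 (.40?)",pegy(np.load("w2.npy",allow_pickle=True).item()),"w5",pegy(np.load("w5.npy",allow_pickle=True).item()))
    n=manip.camera("wrist"); np.save("last.npy",n,allow_pickle=True); p=pegy(n); print("now",p,"angle",np.arcsin((ref[1]-p[1])/.044),np.arcsin((ref[3]-p[3])/.044),"blue",st[3],"ptr0",st[4])
E
python3 w.py; python3 peg.py
```

```text
t: 11.43
tcp_pos: [0.5063, -0.1631, 0.0536]
orientation: [-0.24, -3.13, 0.021]
contact_force: [-1.2, -0.0, 4.0]
gripper_width: -0.0003
11.4333 [ 0.5063388  -0.16307298  0.05360112] [[-0.988, 0.152, -0.004], [0.153, 0.988, -0.013], [0.002, -0.014, -1.0]] [-1.23688192 -0.03562752  4.04119191]
stage xy 0.0019360724004210434 -0.04881134185304172
ref (np.int64(1107), np.float64(-0.000754133104534741), np.float64(0.09887573383344632), np.float64(-0.001139387112750029))
w2 (.40?) (np.int64(271), np.float64(-0.018966289714195866), np.float64(0.09499565410754915), np.float64(-0.019251336525367545)) w5 (np.int64(262), np.float64(-0.0009189098797173425), np.float64(0.09894823045684817), np.float64(-0.001076557867310324))
now (np.int64(1395), np.float64(-0.005342507781112175), np.float64(0.09859305446827184), np.float64(-0.0058342237470303095)) angle 0.10447117598593336 0.10690434300539761 blue 0.19507318717248465 ptr0 -0.0038933896533124104
```

```bash
python3 -m handwheel '[0,0,0.0015,0,0,0,0,0,0,0,0,0,0,0,0,0,0,0,0,0,0.0015,0,0,0,0,0,0,0,0,0,0,0,0,0,0,0,0,0,0,0,0,0,0,0,0,0,0,0,0,0,0,0,0,0,0,0,0,0,0,0]'
python3 w.py w8 270 0 470 180 4; python3 peg.py
```

```text
t: 12.32
tcp_pos: [0.5063, -0.1632, 0.051]
orientation: [-0.24, -3.13, 0.021]
contact_force: [-1.3, -0.4, 5.7]
gripper_width: -0.0001
12.3167 [ 0.50633974 -0.16318199  0.05095116] [[-0.988, 0.153, -0.004], [0.153, 0.988, -0.013], [0.002, -0.014, -1.0]] [-1.29271837 -0.4459469   5.685382  ]
stage xy 0.0019528106901601904 -0.04891907024237378
ref (np.int64(1107), np.float64(-0.000754133104534741), np.float64(0.09887573383344632), np.float64(-0.001139387112750029))
w2 (.40?) (np.int64(271), np.float64(-0.018966289714195866), np.float64(0.09499565410754915), np.float64(-0.019251336525367545)) w5 (np.int64(262), np.float64(-0.0009189098797173425), np.float64(0.09894823045684817), np.float64(-0.001076557867310324))
now (np.int64(1463), np.float64(-0.008140704517081388), np.float64(0.0982925613278152), np.float64(-0.008497801349782971)) angle 0.16867532652384337 0.1680262138405042 blue 0.19507318717248465 ptr0 -0.0038933896533124104
```

View pics/w8.png

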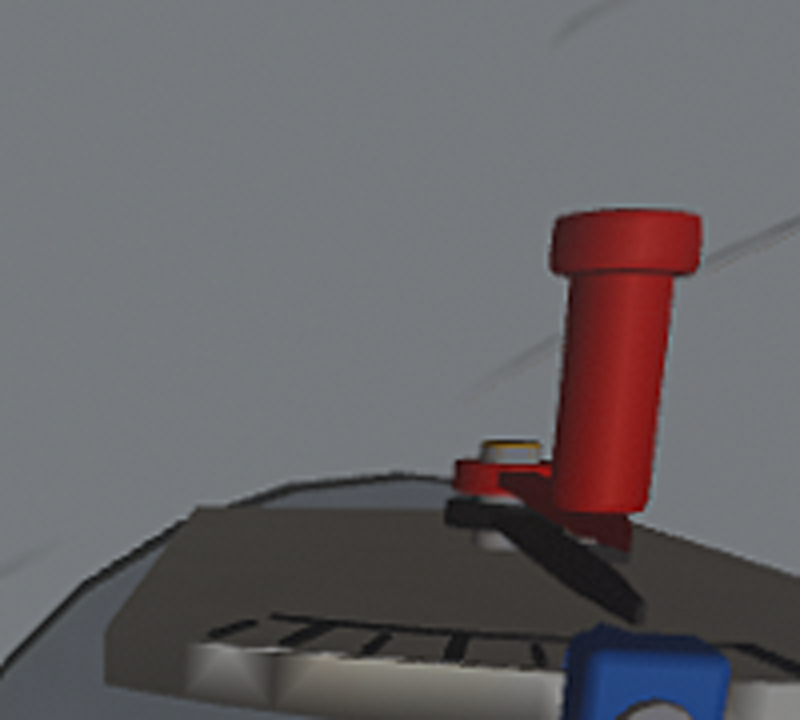

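Run:
```python
from h import *
from fit import s as S
st=S.x; c=np.load("w8.npy",allow_pickle=True).item(); f=lambda x,y:(270+x/4,y/4)
for n,p,x in [("ptr",(640,610),-.067),("red",(615,548),-.071),("blue tip",(605,628),-.064),("t0",(750,650),-.064),("t15",(540,655),-.064),("t20",(457,647),-.064),("t25",(376,643),-.064),("t30",(305,634),-.064),("ridertop L",(567,650),-.067),("ridertop R",(730,658),-.067)]: print(n,np.round(angle(c,f(*p),st,x),4), np.degrees(angle(c,f(*p),st,x)[0]).round(1))
```

```text
ptr [0.1654 0.0587] 9.5
red [0.2044 0.0602] 11.7
blue tip [0.1599 0.0487] 9.2
t0 [0.0129 0.0552] 0.7
t15 [0.2654 0.0598] 15.2
t20 [0.3525 0.0591] 20.2
t25 [0.4382 0.06  ] 25.1
t30 [0.5228 0.0594] 30.0
ridertop L [0.262  0.0734] 15.0
ridertop R [0.1468 0.0732] 8.4
```

```bash
python3 -m handwheel '[0,0,0.0015,0,0,0,0,0,0,0,0,0,0,0,0,0,0,0,0,0,0,0,0,0,0,0,0,0,0,0,0,0,0,0,0,0,0,0,0,0,0,0,0,0,0,0,0,0,0,0,0,0,0,0,0,0,0,0,0,0]'
python3 w.py; python3 peg.py |grep now
```

```text
t: 13.25
tcp_pos: [0.5064, -0.1632, 0.0503]
orientation: [-0.24, -3.13, 0.021]
contact_force: [-1.9, -0.5, 5.3]
gripper_width: -0.0004
13.25 [ 0.50635558 -0.16318077  0.05027982] [[-0.988, 0.153, -0.004], [0.153, 0.988, -0.013], [0.002, -0.014, -1.0]] [-1.87674925 -0.48083342  5.30987422]
stage xy 0.0019683073806204972 -0.04891556280929372
now (np.int64(1505), np.float64(-0.009164806758107186), np.float64(0.09808519289948808), np.float64(-0.009632585756924859)) angle 0.1923353219499109 0.1942464809480548 blue 0.19507318717248465 ptr0 -0.0038933896533124104
```

```bash
python3 -m handwheel '[0,0,0,0,0,0,0,0,0,0,0,0,0,0,0,0,0,0,0,0,0,0,0,0,0,0,0,0,0,0,0,0,0,0,0,0,0,0,0,0,0,0,0,0,0,0,0,0,0,0,0,0,0,0,0,0,0,0,0,0]'
python3 peg.py |grep now
python3 -m handwheel '[0,0,-0.001,0,0,0,0,0,-0.0015,0,0,0,0,0,-0.0015,0,0,0,0,0,-0.0015,0,0,0,0,0,-0.0015,0,0,0,0,0,-0.0015,0,0,0,0,0,-0.0015,0,0,0,0,0,-0.002,0,0,0,0,0,-0.002,0,0,0,0,0,-0.002,0,0,0]'
python3 w.py
```

```text
t: 14.13
tcp_pos: [0.5063, -0.1632, 0.0509]
orientation: [-0.24, -3.13, 0.021]
contact_force: [-1.5, -0.9, 4.3]
gripper_width: 0.0001
now (np.int64(1462), np.float64(-0.009165187865885738), np.float64(0.09803977488256849), np.float64(-0.009581968435690702)) angle 0.1923441462126674 0.1930741725212653 blue 0.19507318717248465 ptr0 -0.0038933896533124104
t: 15.02
tcp_pos: [0.5062, -0.1623, 0.0672]
orientation: [-0.24, -3.129, 0.02]
contact_force: [0.2, 0.2, 0.6]
gripper_width: 0.0003
15.0167 [ 0.50619881 -0.16228045  0.06724987] [[-0.988, 0.153, -0.005], [0.153, 0.988, -0.012], [0.003, -0.013, -1.0]] [0.16037977 0.2122705  0.5870629 ]
stage xy 0.0016826407649066445 -0.048047430055893056
```

```bash
python3 -m handwheel '[0,0,-0.008,0,0,0,0,0,-0.01,0,0,0,0,0,-0.01,0,0,0,0,0,-0.01,0,0,0,0,0,-0.01,0,0,0,0,0,-0.01,0,0,0,0,0,-0.005,0,0,0,0,0,0,0,0,0,0,0,0,0,0,0,0,0,0,0,0,0]'
python3 -m handwheel '[0.015,0,-0.005,0,0,0,0.015,0,-0.005,0,0,0,0.015,0,-0.005,0,0,0,0.015,0,0,0,0,0,0.015,0,0,0,0,0,0.01,0,0,0,0,0,0.005,0,0,0,0,0,0,0,0,0,0,0,0,0,0,0,0,0,0,0,0,0,0,0]'
python3 w.py w9 220 100 460 280 3.3; python3 peg.py|grep now
```

```text
t: 15.85
tcp_pos: [0.5077, -0.1619, 0.14]
orientation: [0.241, 3.131, -0.022]
contact_force: [-0.4, 0.9, -0.3]
gripper_width: -0.0002
t: 16.68
tcp_pos: [0.4138, -0.1467, 0.1513]
orientation: [-0.24, -3.127, 0.019]
contact_force: [-0.4, 0.3, -0.3]
gripper_width: 0.0
16.6833 [ 0.4138448  -0.14668703  0.15126854] [[-0.988, 0.153, -0.006], [0.153, 0.988, -0.012], [0.004, -0.012, -1.0]] [-0.3816144   0.29887515 -0.25907806]
stage xy -0.09196269791840321 -0.04600907425607475
now (np.int64(270), np.float64(-0.009095969723105451), np.float64(0.0980253428208382), np.float64(-0.009320540956779992)) angle 0.19074170038001248 0.18702369088097692 blue 0.19507318717248465 ptr0 -0.0038933896533124104
```

View pics/w9.png

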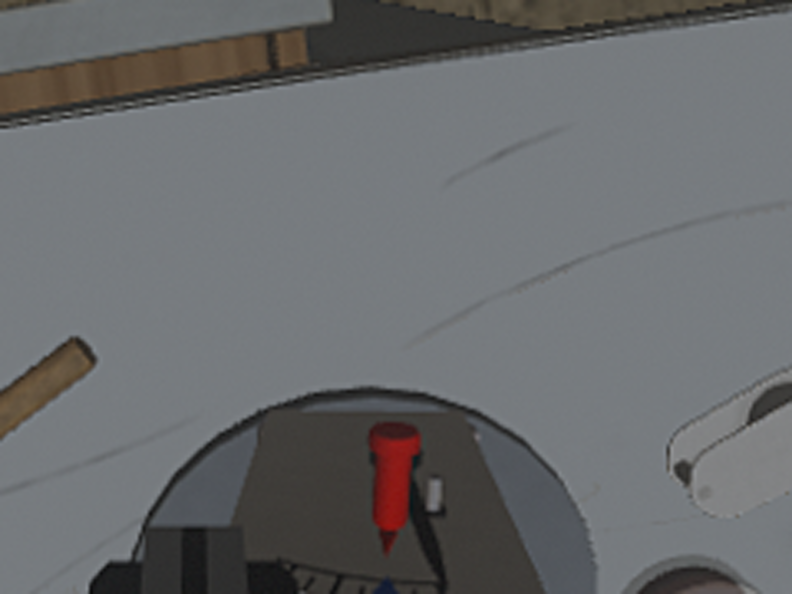

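```bash
python3 -c "
from bench import manip
print(manip.observe()['qd'].round(3)); print(manip.finish_job())"
```

```text
[-0.001 -0.001  0.003  0.002  0.001 -0.002]
the job is handed in; nothing more can be done
None
```

The tilt check is done and handed in after about 17 s on the robot's clock, but no verdict was reported. The checks I made on the red hand, pointer, mark and contact forces agreed; the other bench items and the stone box I did not measure at the end.

- **Red hand reset:** With shut fingertips I pushed the peg left until it stopped moving, at about 2 N sideways (peak reading about 3 N). The picture showed the red hand lying on the black pointer at zero.
- **Press and hold:** I pressed the pad down in small steps to about 0.19 rad, measured on the peg. The blue mark measured 0.195 to 0.204 rad. I held it there for a little over a second at 4 to 5 N. The fingers crept up about 0.6 mm during the hold, within the tolerance.
- **Release:** I lifted slowly and moved clear, reading no contact force.
- **Last check:** The pointer was back at zero. The red hand stood at 0.187 to 0.191 rad, its tip in line with the blue tip, about 0.5 mm short of the mark at the reading radius on most measurements.
- **Disagreements:** The fit of the stage's pose left residuals of up to 5 pixels. Tip and mark angles differed between views by up to about 0.04 rad, the largest from hand-picked tip pixels. The dial ticks checked out to within 1 degree.
- **Not measured at the end:** I did not take a final position for the stone box or the loose items. I pressed only on the pad, and the items visible in the last picture looked undisturbed.

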